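Gather the clamp parts and hold a mirror flush on a tilted platform

ROBOT

A 6-joint arm with a two-finger parallel gripper is mounted at the origin on the work surface. World frame = base frame: x ahead of the robot, y to its left, z up, the work surface at z = 0. Lengths are in m, angles in rad, forces in N, time in s.
With the tool pointing down it reaches from about 0.3 to 0.875 m from the base axis. Payload 6.4 kg.
Tool frame: the origin (TCP) lies on the centre line of the jaws, within the pads' length; the fingertips stand 25 mm ahead of it and the grasp point (between the pads) lies 6 mm ahead of it; z points along the fingers, y is the line along which they close (so a half turn about z gives the same grasp; the last joint's range is limited). The gripper opens to 85 mm and grips with 20 to 120 N. Pads are 22 mm wide; open, the fingers measure 114 mm over their backs; the gripper's body (76 mm by 85 mm) begins 54 mm behind the grasp point. The pads swing forward as they close: fully open they stand 13 mm farther back than shut.
Start: joints at [1.129, 0.181, 1.607, -0, 1.354, -0.206], TCP at [0.134, 0.559, 0.256] pointing down, gripper open.
Joint ranges: [-2.99, 2.99], [-0.89, 2.07], [0.3, 2.58], [-1.14, 4.28], [0, 2.63], [-3.12, 3.12]. Speed limits (rad/s): [2.57, 2.57, 3.01, 3.14, 3.14, 3.14].

INTERFACE

Orientations are given as a unit quaternion [w, x, y, z].
In Python, from bench import get_obs, camera, hand_in, spot_in gives the robot as it stands.
- The arm moves only by the shell command python3 -m jog 'ROWS'. ROWS is JSON, one flat list of numbers, 7 for each row, row after row: the shift along the tool's x, y, z in m, then the turn, a rotation vector about the tool's x, y, z in rad, then the closure, from 0 (fully open) to 1 (shut). A call has 1 to 20 rows; each row is the pose to reach, as a shift and turn from the pose commanded when the call began, along the tool's axes at that moment; what a row does not reach only later rows make up. A row lasts 1/8 s, in which the tool goes at most 62.5 mm and 10.7 degrees, less where a joint would pass 70% of its speed; a pose out of reach is approached as far as the arm can. A call with a gripper value outside its range is refused whole. The fingers move at their own pace and stop on an object; the grip force is fixed at half the most. Time passes only in rows, so rows that repeat a pose let the fingers close. It gives the time, the measured TCP pose, the force, the opening and the grip force at its end, in the units of the state.
- get_obs(): the state, without advancing time (a new reading comes with each control period).
- camera(name): name is "side" or "top" or "wrist"; returns a dict with "frame" (420x560x3 uint8, red, green, blue), "mtx" (3x3 intrinsics, pixels), "extrinsics" (4x4, takes a point from camera to world coordinates). Camera axes: x right, y up, looking along -z (the intrinsics and any distortion apply to the point x, -y, -z); pixel columns grow to the right and rows downward; lengths in m; the calibration is good to about 2 mm. A picture is of the moment at which its call begins. There is no depth.
- hand_in(): hands the job in; it is judged then, once.
Trained networks look in a picture, given as the dict that the camera call returned (one of the last four; its "shot" number tells which), for a name from the list of things; names that differ only in an ending like _2 or _b are one class to them, and where a whole thing is asked for, a point or a joint stands for the part that bears it (a point fixed in the world has none). Each returns a list of dicts, best first, with "confidence" (0 to 1); they miss things now and then, are a little off and sometimes report something else, mostly with a low value. They report only what shows in the picture. A call takes as long as a camera call. They do not tell look-alikes from the thing itself.
- spot_in(picture, name): "xyz" ([x, y, z] in m, in world coordinates, good to about 4 mm: the middle of the surface that is visible of it).
The state is a dict: "time_s": time; "q": joint angles; "dq": joint speeds; "joint_efforts": joint torques, N m; "eef_pos": TCP position; "eef_rot": TCP orientation; "wrist_force": force on the tool from outside, world axes, zero at the start; "torque": the same for the moment, N m; "opening": opening from 0.0 (shut) to 1.0 (fully open); "grasp_force": force on a finger pad.
Only numpy, scipy, OpenCV 4.12 (cv2) and the standard library are available. Lean on these libraries where they do the work, as an engineer would, in place of code of your own. Each camera call takes 0.05 s, during which the arm holds its last target. There are 200 camera calls.

TASK

Help me mount this mirror: first gather the three parts of its clamp (black clamp arm, steel post, brass thumbscrew) into the parts tray, so that I have them at hand. Then pick up the mirror, tilt it to lie flush against the sloped face of the tilt platform, centred on the scribed cross with its long side running up the slope, and finish while still gripping it and pressing it gently there (about 8 N), so that I can fit the clamp over it. Leave the platform's tilt setting, the lens on its post, the carton and the hex driver as they are.

Things in the scene. Friction and masses are not known exactly. Their poses are not given: they have to be found in the camera images.
- tray: Open rectangular magnetic steel parts tray with a blue liner, 120 (x) by 160 (y) by 22 mm high, walls 3 mm, floor 3 mm thick; it is stuck firmly to the table. Origin: centre of its underside, z up; x and y along its sides.
- clamp_arm: Black anodised bar 64 (x) by 16 (y) by 12 mm high, lying flat, with a small white-headed screw (12 mm diameter, top 26 mm above the table) standing up from it 24 mm along +x from the middle. About 40 g. Origin: centre of the bar's underside, z up. Grip it over its 16 mm width at the middle.
- clamp_post: Bright steel post standing upright: stem 16 mm in diameter, round foot 28 mm in diameter and 8 mm high, 50 mm tall in all, about 80 g. Origin: centre of the foot's underside, z up along the stem.
- thumbscrew: Brass thumbscrew standing on its head: head 24 mm in diameter and 12 mm high, steel thread 6 mm in diameter pointing up, 30 mm tall in all, about 35 g. Origin: centre of the head's underside, z up along the thread.
- mirror: Rectangular glass plane mirror 60 (x) by 40 (y) by 10 mm thick, about 60 g, lying on the red mat with its silvered face up. Origin: centre of its back (the underside), z out of the silvered face. Grip it by its edges, over the 40 mm width; the back goes on the platform.
- mat: Flat red mat, 130 (x) by 110 (y) by 4 mm, fixed to the table, on which the mirror lies. Origin: centre of its underside.
- stage: Tilt stage bolted to the table: black base 90 (x) by 56 (y) by 10 mm, two black cheeks and a light grey platform plate locked at a tilt, round locking knob on the +y side below the plate. Origin: centre of the underside, z up. The plate swivels about a level line along the stage's y, 52 mm above the table; its face leans towards the stage's -x by 15 to 35 degrees and stays put under a gentle push.
- platform_face (a point): Centre of the dark scribed cross on the platform's sloped upper face, 22 mm from the swivel line. z: out of the face; x: up the slope; y: level, across it. The plate is 36 mm wide (y), so the 40 mm mirror overhangs 2 mm each side and fingertips pass beside it; along x it runs from -32 to +52 mm; 10 mm thick. A small tapped hole lies at +42 mm.
- lens_mount: Bystander: round black lens holder on a post with a 60 by 40 mm foot, 104 mm tall, loose. Origin: centre of the foot's underside, z up.
- carton: Bystander: closed cardboard carton 90 (x) by 65 (y) by 45 mm high, loose. Origin: centre of its underside, z up.
- hex_driver: Bystander: hex driver lying on the table, yellow handle 90 by 22 by 20 mm towards its -x, dark steel shaft 84 mm towards its +x, loose. Origin: on the table side, near where shaft and handle join, z up.
Mind the look-alikes: they are no part of the job. Several things have the shape of the clamp_post; the one meant has the colours described above. Of the things shaped like the thumbscrew, the brass one is meant.

How it is judged:
On the way, in this order (a step that is already met when the one before it is completed fails the run):
1. the clamp arm, the clamp post and the thumbscrew all lie in the parts tray, let go (x of clamp_arm in the frame of tray between -0.058 and 0.058 m and y of clamp_arm in the frame of tray between -0.078 and 0.078 m and z of clamp_arm in the frame of tray between -0.002 and 0.02 m and linear speed of each of clamp_arm, clamp_post, thumbscrew below 0.03 m/s and contact force between each of the arm, the fingers and clamp_arm below 0.2 N and x of clamp_post in the frame of tray between -0.058 and 0.058 m and y of clamp_post in the frame of tray between -0.078 and 0.078 m and z of clamp_post in the frame of tray between -0.002 and 0.02 m and contact force between each of the arm, the fingers and clamp_post below 0.2 N and x of thumbscrew in the frame of tray between -0.058 and 0.058 m and y of thumbscrew in the frame of tray between -0.078 and 0.078 m and z of thumbscrew in the frame of tray between -0.002 and 0.02 m and contact force between each of the arm, the fingers and thumbscrew below 0.2 N), for 0.2 s.
2. the gripped mirror lies flush and centred on the platform's sloped face, pressed gently (x of mirror in the frame of platform_face between -0.008 and 0.008 m and y of mirror in the frame of platform_face between -0.008 and 0.008 m and z of mirror in the frame of platform_face between -0.003 and 0.0025 m and angle between the z axis of mirror and the z axis of platform_face, either way round below 0.05 rad and angle between the x axis of mirror and the x axis of platform_face, either way round below 0.12 rad and contact force between mirror and stage between 1.5 and 22 N and contact force between the fingers and mirror above 25 N and linear speed of mirror below 0.01 m/s), for 0.2 s.
At the end, for the whole second after the job is handed in: Clamp parts at rest in the tray, untouched. Mirror gripped (over 25 N of finger contact), its back on the platform face: within 8 mm of the cross, gap under 2.5 mm, tilt within 0.05 rad, long side within 0.12 rad of the slope, at rest, pressed on with 1.5 to 22 N (all of step 1 and all of step 2); the arm keeps its last pose, push and grip.
It fails at once if the lens on its post is moved more than 15 mm or tipped over (distance of lens_mount from where it was at the start of the episode above 0.015 m or angle between lens_mount's own z axis and vertical above 0.3 rad).
It fails at once if the cardboard carton is moved more than 15 mm or tipped over (distance of carton from where it was at the start of the episode above 0.015 m or angle between carton's own z axis and vertical above 0.3 rad).
It fails at once if the hex driver is moved more than 15 mm or tipped over (distance of hex_driver from where it was at the start of the episode above 0.015 m or angle between hex_driver's own z axis and vertical above 0.3 rad).
It fails at once if the locked platform is forced out of its set position by more than 4 mm (distance of platform_face from where it was at the start of the episode above 0.004 m).
It fails at once if the mirror is knocked hard against the tilt stage, with more than 80 N (contact force between mirror and stage above 80 N).
It also fails if it takes over 72 s, if anything falls off the work surface, if the arm or the gripper's body presses on something with over 40 N, if the wrist force passes 120 N, or if a joint passes its speed limit or range.

## Working session

There is one attempt and no reset: what is moved stays moved. The work goes in short steps, Python scripts to look and compute and a shell command to move; the robot and the scene stay as the last step left them, time stands still between calls to the robot, and variables do not carry over. Pictures are saved under pics/ and viewed, at most 10 in all, crops included, and the job is handed in when it is done.

```bash
mkdir -p pics
cat > h.py <<'E'
import numpy as np, cv2
from bench import get_obs, camera, spot_in
from scipy.spatial.transform import Rotation as R
def save(c,n): cv2.imwrite(f'pics/{n}.png',c['frame'][:,:,::-1])
def proj(c,p):
    T=np.linalg.inv(c['extrinsics']);q=T[:3,:3]@np.array(p)+T[:3,3];q=q*[1,-1,-1]
    u=c['mtx']@q;return u[:2]/u[2]
def pix(c,u,v,z):
    d=np.linalg.inv(c['mtx'])@[u,v,1]*[1,-1,-1];E=c['extrinsics'];d=E[:3,:3]@d;o=E[:3,3]
    return o+d*(z-o[2])/d[2]
def tool(): 
    o=get_obs();w=o['eef_rot'];return np.array(o['eef_pos']),R.from_quat(w,scalar_first=True)
E
python3 - <<'E'
from h import *
a=camera('top');b=camera('side')
save(a,'top1');save(b,'side1')
print({k:np.shape(v) for k,v in a.items()})
for n in 'tray clamp_arm clamp_post thumbscrew mirror mat stage platform_face lens_mount carton hex_driver'.split():
    for nm,c in(('top',a),('side',b)):
        print(n,nm,[(np.round(d['xyz'],3).tolist(),round(d['confidence'],2),proj(c,d['xyz']).astype(int).tolist()) for d in spot_in(c,n)])
o=get_obs();print(o['eef_pos'],o['eef_rot'],o['time_s'],tool()[1].as_matrix().round(3))
E
```

```text
{'frame': (420, 560, 3), 'mtx': (3, 3), 'extrinsics': (4, 4), 'shot': ()}
tray top [([0.604, -0.129, 0.006], 0.58, [311, 202])]
tray side [([0.602, -0.129, 0.006], 0.75, [279, 274])]
clamp_arm top [([0.45, -0.03, 0.007], 0.66, [271, 265]), ([0.677, -0.351, 0.046], 0.29, [406, 170])]
clamp_arm side [([0.446, -0.03, 0.013], 0.69, [202, 252])]
clamp_post top [([0.413, -0.31, 0.02], 0.56, [387, 280]), ([0.475, -0.353, 0.018], 0.52, [404, 254]), ([0.542, -0.37, 0.009], 0.49, [409, 227]), ([0.45, 0.322, 0.013], 0.29, [124, 266])]
clamp_post side [([0.538, -0.379, 0.018], 0.86, [270, 382]), ([0.477, -0.363, 0.016], 0.69, [231, 381]), ([0.414, -0.32, 0.024], 0.52, [190, 362])]
thumbscrew top [([0.415, -0.124, 0.011], 0.51, [310, 279]), ([0.455, -0.18, 0.014], 0.45, [333, 263])]
thumbscrew side [([0.454, -0.185, 0.012], 0.69, [210, 302]), ([0.416, -0.129, 0.012], 0.57, [190, 285])]
mirror top [([0.448, 0.322, 0.015], 0.92, [124, 267])]
mirror side [([0.448, 0.314, 0.014], 0.65, [198, 176])]
mat top [([0.436, 0.323, 0.005], 0.91, [125, 271])]
mat side [([0.435, 0.306, 0.005], 0.69, [194, 180])
[... 235 characters left out ...]
.078], 0.66, [199, 191]), ([0.678, -0.353, 0.047], 0.61, [407, 169])]
platform_face side [([0.626, 0.121, 0.072], 0.81, [269, 185])]
lens_mount top [([0.77, -0.028, 0.012], 0.6, [270, 134]), ([0.624, 0.132, 0.076], 0.45, [200, 191])]
lens_mount side [([0.769, -0.037, 0.029], 0.83, [341, 229])]
carton top [([0.678, -0.35, 0.045], 0.73, [406, 169])]
carton side [([0.672, -0.371, 0.045], 0.97, [350, 353])]
hex_driver top [([0.643, 0.37, 0.02], 0.83, [104, 185])]
hex_driver side [([0.644, 0.363, 0.01], 0.83, [261, 162])]
[0.13428977 0.55911375 0.25628659] [-2.67413423e-05  1.17609967e-01  9.93059865e-01  2.19843775e-06] 1.2 [[-0.972  0.234 -0.   ]
 [ 0.234  0.972  0.   ]
 [ 0.    -0.    -1.   ]]
```

View pics/top1.png

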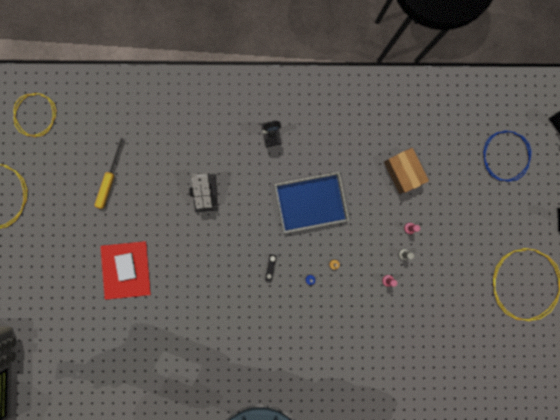

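View pics/side1.png

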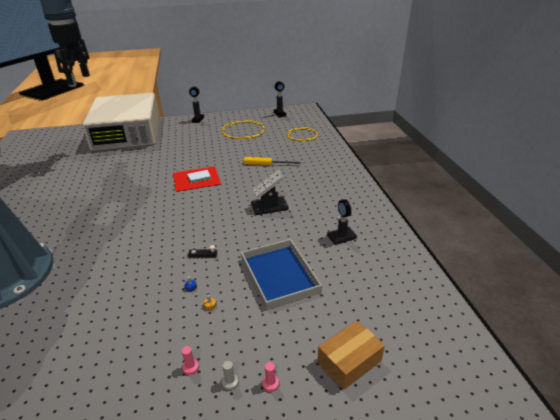

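Run:
```python
from h import *
a=cv2.imread('pics/top1.png')
def cr(u,v,s=33): return cv2.resize(a[v-s:v+s,u-s:u+s],(390,300) if 0 else (300,300),interpolation=cv2.INTER_CUBIC)
r1=np.hstack([cr(271,266,25),cr(125,268)])
r2=np.hstack([cr(203,192,25),cr(311,203,40)])
cv2.imwrite('pics/m1.png',np.vstack([r1,r2]))
```

```text
(no output)
```

View pics/m1.png

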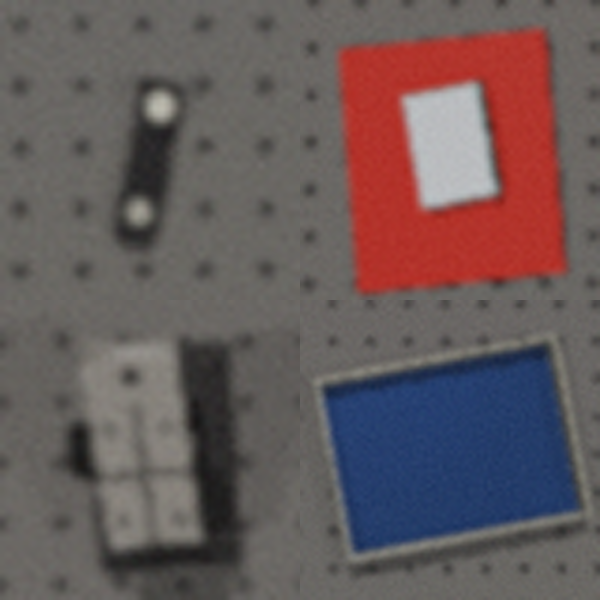

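Run:
```python
from h import *
a=camera('top')
P=lambda u,v,z:pix(a,u,v,z)[:2].round(4)
h=P(272.7,258.5,.026);t=P(269.3,276.3,.012);print('arm head',h,'other',t,'ctr',P(270.5,268,.012),np.degrees(np.arctan2(*(h-t)[::-1])))
m=np.array([P(92+(x-300)/4.545,235+y/4.545,.014) for x,y in[(401,95),(477,82),(498,192),(422,210)]])
print('mirror',m.mean(0),[np.degrees(np.arctan2(*d[::-1])).round(1) for d in(m[0]-m[3],m[1]-m[2],m[0]-m[1],m[3]-m[2])],np.linalg.norm(m[0]-m[3]),np.linalg.norm(m[0]-m[1]))
tr=np.array([P(271+(x-300)/3.75,163+(y-300)/3.75,.022) for x,y in[(318,381),(556,337),(587,516),(352,560)]])
print('tray',tr,tr.mean(0),[np.degrees(np.arctan2(*d[::-1])).round(1) for d in(tr[0]-tr[3],tr[1]-tr[2])])
c=P(178+146/6,167+175/6,.072);ho=P(178+130/6,167+75/6,.09)
print('stage cross',c,'hole',ho)
A=a['extrinsics'];print(A.round(3))
w=camera('wrist');T,r=tool();E=w['extrinsics'];print(w['mtx'].round(1));print('cam in tool',r.inv().apply(E[:3,3]-T).round(3),(r.inv().as_matrix()@E[:3,:3]).round(3))
```

```text
arm head [ 0.468  -0.0322] other [ 0.4243 -0.0243] ctr [ 0.4442 -0.0273] -10.247146811017505
mirror [0.44895  0.321125] [np.float64(11.1), np.float64(11.5), np.float64(99.5), np.float64(103.1)] 0.06134557848777696 0.040146232699968275
tray [[ 0.6454 -0.0405]
 [ 0.6739 -0.1948]
 [ 0.558  -0.2136]
 [ 0.5302 -0.0618]] [ 0.601875 -0.127675] [np.float64(10.5), np.float64(9.2)]
stage cross [0.6139 0.1297] hole [0.6501 0.1335]
[[-3.000e-03  9.990e-01 -4.900e-02  5.420e-01]
 [-1.000e+00 -2.000e-03  2.500e-02  1.000e-03]
 [ 2.400e-02  4.900e-02  9.990e-01  1.049e+00]
 [ 0.000e+00  0.000e+00  0.000e+00  1.000e+00]]
[[309.9   0.  281.1]
 [  0.  309.9 213.4]
 [  0.    0.    1. ]]
cam in tool [ 0.08   0.001 -0.117] [[ 0.001  0.952  0.307]
 [ 1.    -0.001 -0.001]
 [-0.001  0.307 -0.952]]
```

```bash
cat >> h.py <<'E'
def go(x,y,z,psi,tilt=0):
    """tool y along psi deg (world), tilt deg about tool y; prints shift & rotvec in current tool frame"""
    T,r=tool();p=np.radians(psi)
    M=np.array([[-np.sin(p),np.cos(p),0],[np.cos(p),np.sin(p),0],[0,0,-1]]).T
    t=R.from_matrix(M)*R.from_euler('y',tilt,degrees=True)
    print('shift',r.inv().apply(np.array([x,y,z])-T).round(4),'rot',(r.inv()*t).as_rotvec().round(4))
E
python3 -c "
from h import *
go(.4445,-.028,.15,79.8)"
```

```text
shift [-0.4388 -0.4984  0.1063] rot [-0.     -0.     -0.0577]
```

```bash
python3 -m jog '[-0.439,-0.498,0.106,0,0,-0.058,0,-0.439,-0.498,0.106,0,0,-0.058,0,-0.439,-0.498,0.106,0,0,-0.058,0,-0.439,-0.498,0.106,0,0,-0.058,0,-0.439,-0.498,0.106,0,0,-0.058,0,-0.439,-0.498,0.106,0,0,-0.058,0,-0.439,-0.498,0.106,0,0,-0.058,0,-0.439,-0.498,0.106,0,0,-0.058,0,-0.439,-0.498,0.106,0,0,-0.058,0,-0.439,-0.498,0.106,0,0,-0.058,0,-0.439,-0.498,0.106,0,0,-0.058,0,-0.439,-0.498,0.106,0,0,-0.058,0,-0.439,-0.498,0.106,0,0,-0.058,0]'
python3 - <<'E'
from h import *
w=camera('wrist');save(w,'w1')
for n in ['clamp_arm','thumbscrew']:
    print(n,[(np.round(d['xyz'],3).tolist(),round(d['confidence'],2),proj(w,d['xyz']).astype(int).tolist()) for d in spot_in(w,n)])
go(.4445,-.028,.029,79.8);print(tool()[0],get_obs()['time_s'])
E
```

```text
time_s: 2.92
eef_pos: [0.4443, -0.0273, 0.1501]
eef_rot: [-0.0, 0.089, 0.996, 0.0]
wrist_force: [-0.1, -0.0, 0.9]
opening: 1.0
grasp_force: 0.0
clamp_arm [([0.448, -0.025, 0.012], 0.86, [282, 214])]
thumbscrew [([0.414, -0.12, 0.014], 0.84, [165, 197]), ([0.446, -0.183, 0.013], 0.8, [107, 242])]
shift [-0.0004 -0.0015  0.1214] rot [0.0002 0.     0.0019]
[ 0.44438592 -0.02648381  0.15044123] 3.075
```

View pics/w1.png

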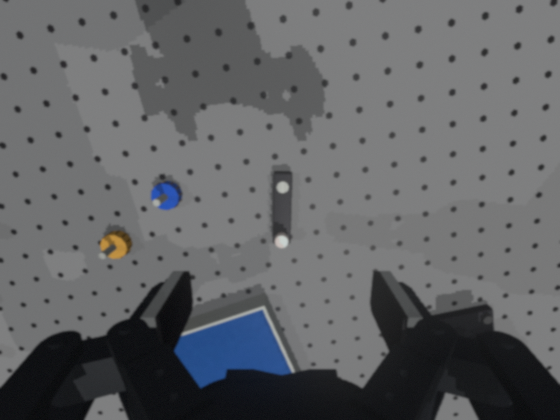

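```bash
python3 -m jog '[-0.002,0.0,0.06,0,0,0,0.4,-0.002,0.0,0.11,0,0,0,0.5,-0.002,0.0,0.121,0,0,0,0.5,-0.002,0.0,0.121,0,0,0,1,-0.002,0.0,0.121,0,0,0,1,-0.002,0.0,0.121,0,0,0,1,-0.002,0.0,0.121,0,0,0,1,-0.002,0.0,0.121,0,0,0,1,-0.002,0.0,0.07,0,0,0,1,-0.002,0.0,0.02,0,0,0,1]'
python3 - <<'E'
from h import *
t=np.array([.602,-.128]);c,s=np.cos(np.radians(10)),np.sin(np.radians(10))
for l in [(0,.033),(.03,-.03),(-.03,-.03)]: print(l,t+[c*l[0]-s*l[1],s*l[0]+c*l[1]])
p=t+[-s*.033,c*.033]
go(*p,.12,100);go(*p,.034,100)
E
```

```text
time_s: 4.32
eef_pos: [0.4465, -0.028, 0.1317]
eef_rot: [-0.0, 0.089, 0.996, 0.0]
wrist_force: [0.1, -0.2, -0.8]
opening: 0.157
grasp_force: 58.8
(0, 0.033) [ 0.59626961 -0.09550134]
(0.03, -0.03) [ 0.63675368 -0.15233479]
(-0.03, -0.03) [ 0.57766521 -0.16275368]
shift [-0.1594 -0.0399  0.0117] rot [ 1.000e-04 -5.000e-04 -3.526e-01]
shift [-0.1594 -0.0399  0.0977] rot [ 1.000e-04 -5.000e-04 -3.526e-01]
```

```bash
python3 -m jog '[-0.159,-0.04,0.01,0,0,-0.352,1,-0.159,-0.04,0.01,0,0,-0.352,1,-0.159,-0.04,0.01,0,0,-0.352,1,-0.159,-0.04,0.02,0,0,-0.352,1,-0.159,-0.04,0.07,0,0,-0.352,1,-0.159,-0.04,0.097,0,0,-0.352,1,-0.159,-0.04,0.097,0,0,-0.352,1,-0.159,-0.04,0.097,0,0,-0.352,0.6,-0.159,-0.04,0.097,0,0,-0.352,0.6,-0.159,-0.04,0.097,0,0,-0.352,0.6,-0.159,-0.04,0.05,0,0,-0.352,0.6,-0.159,-0.04,-0.01,0,0,-0.352,0.4]'
python3 - <<'E'
from h import *
go(.453,-.184,.13,60);print(tool()[0])
E
```

```text
time_s: 5.82
eef_pos: [0.5949, -0.0951, 0.1401]
eef_rot: [-0.002, -0.087, 0.996, 0.001]
wrist_force: [1.0, -0.8, -0.1]
opening: 0.591
grasp_force: 0.0
shift [ 0.1551 -0.063   0.0105] rot [ 0.0007 -0.0037  0.6977]
[ 0.59492029 -0.09511591  0.14009166]
```

```bash
python3 -m jog '[0.155,-0.063,-0.01,0,0,0.698,0.4,0.155,-0.063,0.01,0,0,0.698,0.4,0.155,-0.063,0.01,0,0,0.698,0.4,0.155,-0.063,0.01,0,0,0.698,0.4,0.155,-0.063,0.01,0,0,0.698,0.4,0.155,-0.063,0.01,0,0,0.698,0.4]'
python3 - <<'E'
from h import *
w=camera('wrist');save(w,'w2')
for n in ['clamp_arm','thumbscrew','tray']:
    print(n,[(np.round(d['xyz'],3).tolist(),round(d['confidence'],2),proj(w,d['xyz']).astype(int).tolist()) for d in spot_in(w,n)])
hs=cv2.cvtColor(w['frame'],cv2.COLOR_RGB2HSV);m=cv2.inRange(hs,(8,120,90),(25,255,255))
n,l,st,ce=cv2.connectedComponentsWithStats(m)
for i in range(1,n):
  if st[i,4]>30: print(st[i],ce[i],pix(w,*ce[i],.008))
T=tool()[0];go(T[0],T[1],.033,60);print(T)
E
```

```text
time_s: 6.58
eef_pos: [0.4549, -0.1844, 0.1306]
eef_rot: [0.0, 0.257, 0.966, -0.0]
wrist_force: [-0.9, -1.0, -0.3]
opening: 0.603
grasp_force: 0.0
clamp_arm [([0.591, -0.096, 0.016], 0.76, [447, 301])]
thumbscrew [([0.416, -0.122, 0.011], 0.91, [326, 135]), ([0.446, -0.179, 0.013], 0.62, [281, 206]), ([0.747, -0.044, 0.009], 0.17, [548, 392])]
tray [([0.584, -0.084, 0.003], 0.79, [450, 281])]
[268 197  29  28 517] [281.60928433 209.08897485] [ 0.44940132 -0.18024823  0.008     ]
shift [-0.     -0.      0.0973] rot [ 0.     -0.      0.0016]
[ 0.45479382 -0.1841085   0.13028502]
```

View pics/w2.png

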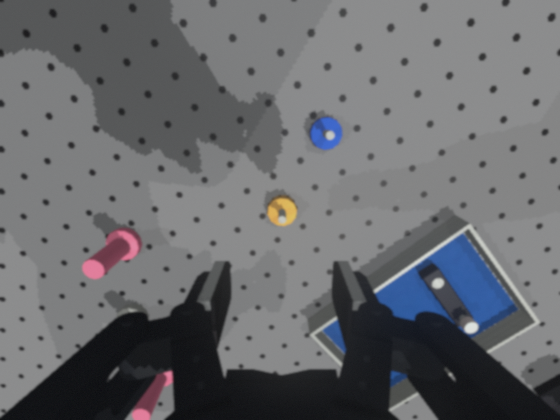

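```bash
python3 -m jog '[0.005,0,0.06,0,0,0,0.4,0.005,0,0.1,0,0,0,0.4,0.005,0,0.103,0,0,0,0.4,0.005,0,0.103,0,0,0,1,0.005,0,0.103,0,0,0,1,0.005,0,0.103,0,0,0,1,0.005,0,0.103,0,0,0,1,0.005,0,0.103,0,0,0,1,0.005,0,0.05,0,0,0,1,0.005,0,0.01,0,0,0,1]'
python3 - <<'E'
from h import *
go(.5777,-.1628,.12,100);go(.5777,-.1628,.032,100)
E
```

```text
time_s: 8.02
eef_pos: [0.4507, -0.1823, 0.1227]
eef_rot: [0.001, 0.259, 0.966, -0.0]
wrist_force: [0.1, -0.8, -0.6]
opening: 0.242
grasp_force: 58.7
shift [-0.1002  0.0804  0.0028] rot [-0.0009  0.0019 -0.6982]
shift [-0.1001  0.0804  0.0908] rot [-0.0009  0.0019 -0.6982]
```

```bash
python3 -m jog '[-0.1,0.08,-0.01,0,0,-0.698,1,-0.1,0.08,-0.01,0,0,-0.698,1,-0.1,0.08,-0.01,0,0,-0.698,1,-0.1,0.08,0,0,0,-0.698,1,-0.1,0.08,0.04,0,0,-0.698,1,-0.1,0.08,0.08,0,0,-0.698,1,-0.1,0.08,0.09,0,0,-0.698,1,-0.1,0.08,0.09,0,0,-0.698,1,-0.1,0.08,0.09,0,0,-0.698,0.55,-0.1,0.08,0.09,0,0,-0.698,0.55,-0.1,0.08,0.09,0,0,-0.698,0.55,-0.1,0.08,0.04,0,0,-0.698,0.5,-0.1,0.08,-0.01,0,0,-0.698,0.4,-0.1,0.08,-0.03,0,0,-0.698,0.4]'
python3 - <<'E'
from h import *
go(.477,-.358,.16,75);print(tool()[0])
E
```

```text
time_s: 9.78
eef_pos: [0.5784, -0.1634, 0.1538]
eef_rot: [0.002, -0.087, 0.996, -0.001]
wrist_force: [0.5, -0.4, -0.3]
opening: 0.597
grasp_force: 0.0
shift [ 0.1336 -0.1741 -0.0062] rot [-0.0022  0.0049  0.4361]
[ 0.57839322 -0.16343885  0.15383756]
```

```bash
python3 -m jog '[0.134,-0.174,-0.006,0,0,0.436,0.4,0.134,-0.174,-0.006,0,0,0.436,0.4,0.134,-0.174,-0.006,0,0,0.436,0.4,0.134,-0.174,-0.006,0,0,0.436,0.4,0.134,-0.174,-0.006,0,0,0.436,0.4,0.134,-0.174,-0.006,0,0,0.436,0.4]'
python3 - <<'E'
from h import *
w=camera('wrist');save(w,'w3')
for n in ['clamp_post']:
    print(n,[(np.round(d['xyz'],3).tolist(),round(d['confidence'],2),proj(w,d['xyz']).astype(int).tolist()) for d in spot_in(w,n)])
T=tool()[0];go(.477,-.358,.045,75);print(T)
for z in (0,.05): print(proj(w,(.477,-.358,z)))
E
```

```text
time_s: 10.52
eef_pos: [0.4748, -0.3563, 0.1554]
eef_rot: [-0.001, 0.131, 0.991, 0.001]
wrist_force: [0.9, 0.4, 0.5]
opening: 0.596
grasp_force: 0.0
clamp_post [([0.533, -0.369, 0.029], 0.92, [283, 279]), ([0.41, -0.317, 0.025], 0.65, [307, 123]), ([0.468, -0.356, 0.027], 0.56, [278, 207])]
shift [-0.0022 -0.0018  0.1108] rot [ 0.0008 -0.0008  0.0015]
[ 0.47537579 -0.35582507  0.15575322]
[278.70251979 208.5336099 ]
[278.35039067 227.49590823]
```

View pics/w3.png

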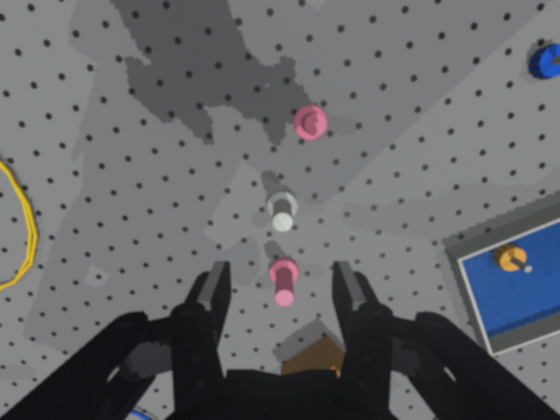

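```bash
python3 -m jog '[0.001,0.002,0.06,0,0,0,0.4,0.001,0.002,0.11,0,0,0,0.4,0.001,0.002,0.115,0,0,0,0.4,0.001,0.002,0.115,0,0,0,1,0.001,0.002,0.115,0,0,0,1,0.001,0.002,0.115,0,0,0,1,0.001,0.002,0.115,0,0,0,1,0.001,0.002,0.115,0,0,0,1,0.001,0.002,0.06,0,0,0,1,0.001,0.002,0.01,0,0,0,1]'
python3 - <<'E'
from h import *
go(.6368,-.1523,.15,100);go(.6368,-.1523,.0455,100)
E
```

```text
time_s: 11.88
eef_pos: [0.4744, -0.3552, 0.1483]
eef_rot: [0.0, 0.131, 0.991, -0.0]
wrist_force: [0.1, -1.0, -0.3]
opening: 0.161
grasp_force: 58.5
shift [-0.1043  0.238  -0.0018] rot [-4.000e-04  3.000e-04 -4.365e-01]
shift [-0.1043  0.238   0.1027] rot [-4.000e-04  3.000e-04 -4.365e-01]
```

```bash
python3 -m jog '[-0.104,0.238,-0.002,0,0,-0.436,1,-0.104,0.238,-0.002,0,0,-0.436,1,-0.104,0.238,-0.002,0,0,-0.436,1,-0.104,0.238,-0.002,0,0,-0.436,1,-0.104,0.238,-0.002,0,0,-0.436,1,-0.104,0.238,0.05,0,0,-0.436,1,-0.104,0.238,0.09,0,0,-0.436,1,-0.104,0.238,0.102,0,0,-0.436,1,-0.104,0.238,0.102,0,0,-0.436,1,-0.104,0.238,0.102,0,0,-0.436,0.6,-0.104,0.238,0.102,0,0,-0.436,0.6,-0.104,0.238,0.102,0,0,-0.436,0.6,-0.104,0.238,0.05,0,0,-0.436,0.5,-0.104,0.238,-0.01,0,0,-0.436,0.4,-0.104,0.238,-0.05,0,0,-0.436,0.4]'
python3 - <<'E'
from h import *
w=camera('wrist');save(w,'w4');s=camera('side');t=camera('top')
for n in ['clamp_post','clamp_arm','thumbscrew']:
  for c in (w,s): print(n,[(np.round(d['xyz'],3).tolist(),round(d['confidence'],2)) for d in spot_in(c,n)])
print(tool()[0])
# viewing pose for stage
go(.56,.13,.20,96)
E
```

```text
time_s: 13.75
eef_pos: [0.6374, -0.1525, 0.1997]
eef_rot: [0.001, -0.087, 0.996, -0.001]
wrist_force: [0.3, 0.4, 0.2]
opening: 0.597
grasp_force: 0.0
clamp_post [([0.629, -0.156, 0.028], 0.97), ([0.541, -0.365, 0.025], 0.83)]
clamp_post [([0.412, -0.322, 0.025], 0.84), ([0.54, -0.378, 0.018], 0.79), ([0.635, -0.162, 0.02], 0.46)]
clamp_arm [([0.591, -0.098, 0.014], 0.91)]
clamp_arm [([0.594, -0.098, 0.015], 0.84)]
thumbscrew [([0.576, -0.164, 0.018], 0.9)]
thumbscrew [([0.574, -0.167, 0.016], 0.53)]
[ 0.63567139 -0.15175017  0.1943237 ]
shift [ 0.0257  0.2906 -0.0051] rot [ 0.0017 -0.0028  0.0695]
```

View pics/w4.png

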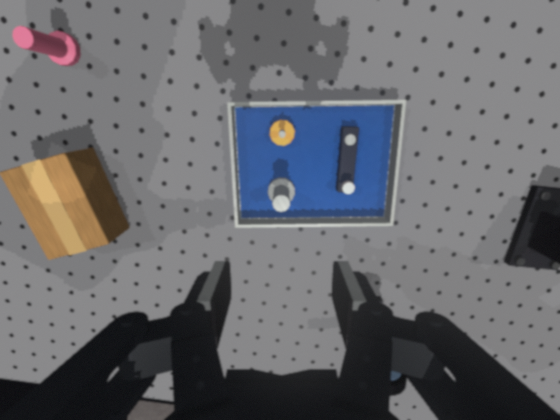

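```bash
python3 -m jog '[0.0,0.27,-0.03,0,0,0.07,0.2,0.0,0.27,-0.03,0,0,0.07,0.2,0.0,0.27,-0.03,0,0,0.07,0.2,0.0,0.27,-0.03,0,0,0.07,0.2,0.0,0.27,-0.03,0,0,0.07,0.2,0.0,0.27,-0.03,0,0,0.07,0.2,0.0,0.27,-0.03,0,0,0.07,0.2]'
python3 - <<'E'
from h import *
import pickle
w=camera('wrist');save(w,'w5');s=camera('side');t=camera('top')
pickle.dump((w,s,t),open('st.pkl','wb'))
print([d['xyz'].round(3) if hasattr(d['xyz'],'round') else d['xyz'] for d in spot_in(w,'platform_face')],proj(w,(.614,.13,.072)),proj(s,(.614,.13,.072)))
print(tool()[0])
f=w['frame'];c=proj(w,(.63,.13,.08)).astype(int);u,v=c;print(c)
A=cv2.resize(np.ascontiguousarray(f[max(v-75,0):v+75,u-75:u+75]),(600,600),interpolation=cv2.INTER_CUBIC)
cv2.imwrite('pics/m2.png',A[:,:,::-1]);print(max(v-75,0),u-75)
E
```

```text
time_s: 15.08
eef_pos: [0.5899, 0.1125, 0.2256]
eef_rot: [-0.0, -0.052, 0.999, -0.0]
wrist_force: [-0.5, -1.0, 0.1]
opening: 0.799
grasp_force: 0.0
[[0.6279, 0.1352, 0.0739]] [295.34585724 232.35727759] [263.69395155 184.62754891]
[0.59000244 0.11235535 0.22592519]
[293 251]
176 218
```

View pics/m2.png

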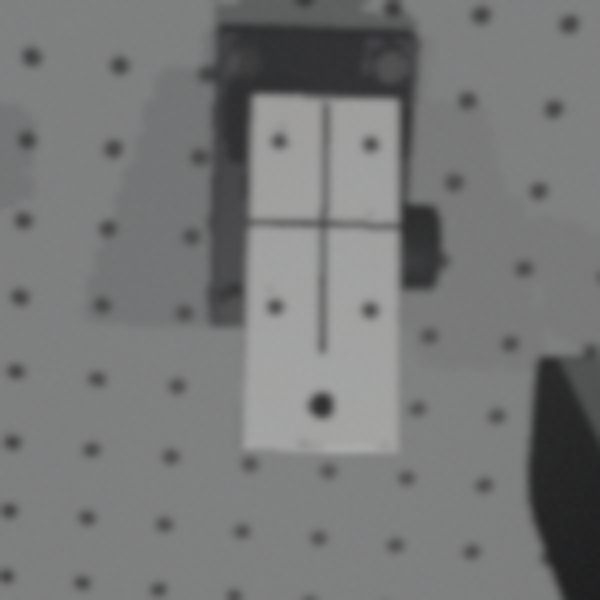

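```bash
cat > fit.py <<'E'
from h import *
import pickle
from scipy.optimize import least_squares
w,s,t=pickle.load(open('st.pkl','rb'))
L=np.array([(0,0),(42,0),(52,-18),(52,18),(-32,-18),(-32,18),(0,-18),(0,18)])/1e3
I=np.array([(324,224),(321,405),(244,450),(400,453),(250,94),(402,98),(248,221),(401,227)])/4+[218,176]
def face(x,y,z,yaw,tl):
    M=R.from_euler('ZY',[yaw,-tl]);return np.array([x,y,z]),M
def res(p,full=0):
    o,M=face(*p);return np.concatenate([proj(w,o+M.apply([a,b,0]))-i for (a,b),i in zip(L,I)])
def con(p):
    return res((p[0],p[1],.052+.022*np.cos(p[3]),p[2],p[3]))
def sh(r): return np.abs(r.fun).max().round(2)
if __name__=='__main__':
    f=least_squares(res,[.614,.13,.072,.1,.45]);print('free',f.x.round(4),np.degrees(f.x[3:]),sh(f))
    g=least_squares(con,[.614,.13,.1,.45]);print('con',g.x.round(4),np.degrees(g.x[2:]),sh(g))
    x,y,a,tl=g.x;o,M=face(x,y,.052+.022*np.cos(tl),a,tl)
    out=[]
    for c in (s,t):
        im=c['frame'].copy();u,v=proj(c,o).astype(int)
        im=cv2.resize(im[v-35:v+35,u-35:u+35],(490,490),interpolation=cv2.INTER_CUBIC)
        for q in [(-32,-18),(-32,18),(52,18),(52,-18),(0,0),(42,0)]:
            p=(proj(c,o+M.apply([q[0]/1e3,q[1]/1e3,0]))-[u-35,v-35])*7
            cv2.circle(im,tuple(p.astype(int)),3,(255,0,0),-1)
        out.append(im)
    cv2.imwrite('pics/m3.png',cv2.resize(np.hstack(out),(800,400))[:,:,::-1])
E
python3 fit.py
```

```text
free [0.6145 0.1337 0.0693 0.0733 0.5587] [ 4.19893478 32.0087305 ] 0.52
con [0.614  0.1336 0.0716 0.5831] [ 4.10356615 33.40933222] 0.65
```

View pics/m3.png

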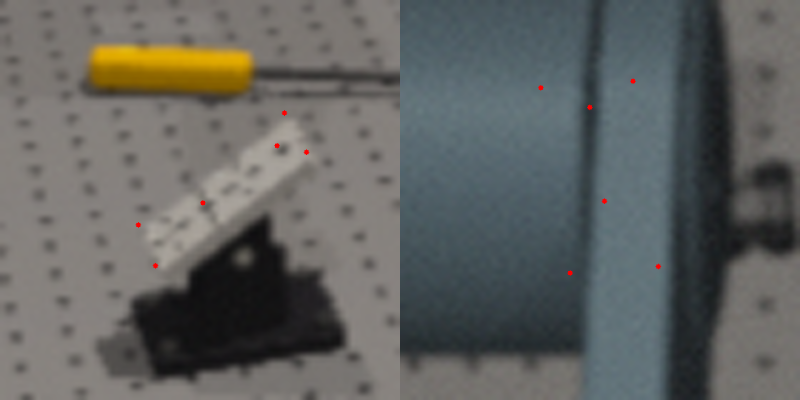

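```bash
python3 -c "
from h import *
go(.449,.321,.16,101.2)"
```

```text
shift [0.119  0.2219 0.066 ] rot [-0.0001 -0.0006 -0.0933]
```

```bash
python3 -m jog '[0.119,0.222,0.0,0,0,-0.093,0.2,0.119,0.222,0.0,0,0,-0.093,0.2,0.119,0.222,0.03,0,0,-0.093,0.2,0.119,0.222,0.066,0,0,-0.093,0.2,0.119,0.222,0.066,0,0,-0.093,0.2,0.119,0.222,0.066,0,0,-0.093,0.2,0.119,0.222,0.066,0,0,-0.093,0.2]'
python3 - <<'E'
from h import *
w=camera('wrist');save(w,'w6')
print([d['xyz'] for d in spot_in(w,'mirror')])
m=cv2.inRange(w['frame'],(130,130,130),(255,255,255));m[300:]=0
hs=cv2.cvtColor(w['frame'],cv2.COLOR_RGB2HSV);red=((hs[:,:,0]<10)|(hs[:,:,0]>170))&(hs[:,:,1]>120)&(hs[:,:,2]>60)
red=red.astype(np.uint8);cs,_=cv2.findContours(red,cv2.RETR_CCOMP,cv2.CHAIN_APPROX_NONE)
H=cv2.convexHull(max(cs,key=cv2.contourArea));z=np.zeros_like(red);cv2.fillPoly(z,[H],1)
hole=z&(1-red);hole=cv2.morphologyEx(hole,cv2.MORPH_OPEN,np.ones((5,5)))
n,l,st,ce=cv2.connectedComponentsWithStats(hole);i=1+st[1:,4].argmax();print(st[1:],ce[1:])
P=np.argwhere(l==i)[:,::-1];X=np.array([pix(w,*p,.013)[:2] for p in P]).astype(np.float32)
print(cv2.minAreaRect(X));print(tool()[0])
cv2.imwrite('pics/m4.png',cv2.resize(w['frame'][100:310,140:420],(560,420))[:,:,::-1])
E
```

```text
time_s: 16.15
eef_pos: [0.4503, 0.3214, 0.1615]
eef_rot: [0.001, -0.098, 0.995, 0.0]
wrist_force: [-0.0, -0.3, -0.0]
opening: 0.8
grasp_force: 0.0
[[0.4493, 0.3236, 0.0124]]
[[ 259  170   48   67 3125]] [[282.4784  202.65312]]
((0.4471738934516907, 0.32375141978263855), (0.0612775981426239, 0.04161672666668892), 11.266524314880371)
[0.45031035 0.32137504 0.16166577]
```

View pics/m4.png

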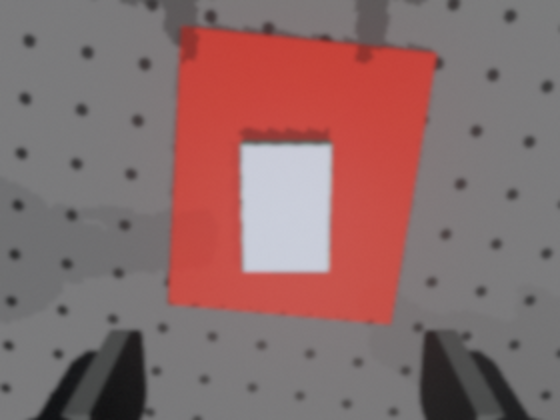

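```bash
python3 -m jog '[0.002,0.002,0.06,0,0,0,0.2,0.002,0.002,0.11,0,0,0,0.2,0.002,0.002,0.133,0,0,0,0.2,0.002,0.002,0.133,0,0,0,0.3,0.002,0.002,0.133,0,0,0,1,0.002,0.002,0.133,0,0,0,1,0.002,0.002,0.133,0,0,0,1,0.002,0.002,0.133,0,0,0,1,0.002,0.002,0.133,0,0,0,1,0.002,0.002,0.133,0,0,0,1]'
python3 -c "
from h import *
o=get_obs();print(o['opening'],o['grasp_force'],o['wrist_force'])"
```

```text
time_s: 17.5
eef_pos: [0.4477, 0.3242, 0.0294]
eef_rot: [0.002, -0.098, 0.995, 0.0]
wrist_force: [0.6, -1.5, 6.4]
opening: 0.445
grasp_force: 61.0
0.4453211482045409 61.016117334365845 [ 0.55303371 -1.49752081  6.39842222]
```

```bash
cat >> h.py <<'E'
C=np.array([.6142,.1328,.0705]);YAW=4.1;TL=32.5
def pre(cl,dx=0,dy=0,tl=TL):
    M=R.from_euler('ZY',[YAW,-TL],degrees=True);p=C+M.apply([dx,dy,.0254+cl])
    go(*p,90+YAW,-tl);return p
E
python3 -c "
from h import *
print(pre(.04))"
```

```text
shift [-0.0912 -0.2159 -0.096 ] rot [ 0.0362 -0.5625  0.1222]
[0.57915053 0.13028762 0.1256578 ]
```

```bash
python3 -m jog '[0,0,-0.04,0,0,0,1,0,0,-0.1,0,0,0,1,0,0,-0.15,0,0,0,1,-0.04,-0.1,-0.15,0.01,-0.18,0.04,1,-0.06,-0.15,-0.15,0.02,-0.36,0.08,1,-0.091,-0.216,-0.14,0.036,-0.5,0.122,1,-0.091,-0.216,-0.12,0.036,-0.562,0.122,1,-0.091,-0.216,-0.096,0.036,-0.562,0.122,1,-0.091,-0.216,-0.096,0.036,-0.562,0.122,1,-0.091,-0.216,-0.096,0.036,-0.562,0.122,1,-0.091,-0.216,-0.096,0.036,-0.562,0.122,1]'
python3 - <<'E'
from h import *
pre(.04);print(pre(0));o=get_obs();print(tool()[0],o['wrist_force'],o['opening'])
s=camera('side');w=camera('wrist')
u,v=proj(s,C).astype(int)
a=cv2.resize(s['frame'][v-50:v+30,u-40:u+40],(400,400),interpolation=cv2.INTER_CUBIC)
b=cv2.resize(w['frame'][120:400,140:420],(400,400),interpolation=cv2.INTER_CUBIC)
cv2.imwrite('pics/m5.png',np.hstack([a,b])[:,:,::-1])
E
```

```text
time_s: 18.88
eef_pos: [0.5783, 0.1306, 0.125]
eef_rot: [0.279, -0.035, 0.96, 0.01]
wrist_force: [0.5, -0.1, -0.5]
opening: 0.443
grasp_force: 60.7
shift [-0.0011 -0.0003 -0.0001] rot [-0.     -0.0019  0.0017]
shift [-0.0011 -0.0003  0.0399] rot [-0.     -0.0019  0.0017]
[0.60058752 0.13182425 0.09192214]
[0.57830431 0.13055818 0.12496965] [ 0.53490026 -0.10462918 -0.50875614] 0.44330874893622363
```

View pics/m5.png

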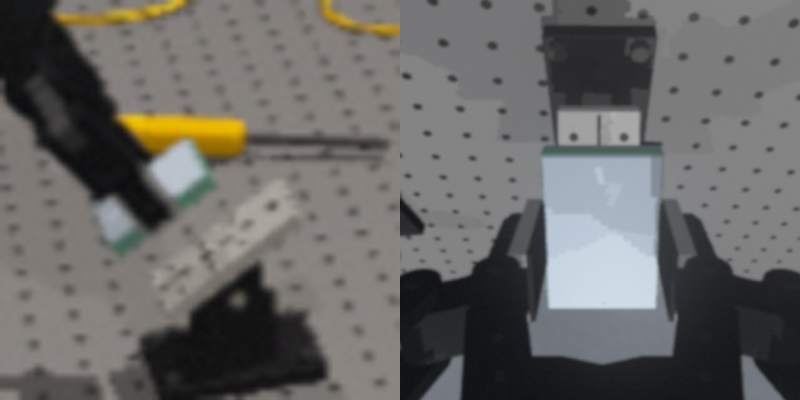

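```bash
python3 -m jog '[0,0,0.01,0,-0.008,0,1,0,0,0.02,0,-0.008,0,1,0,0,0.028,0,-0.008,0,1,0,0,0.033,0,-0.008,0,1,0,0,0.035,0,-0.008,0,1,0,0,0.035,0,-0.008,0,1]'; python3 -m jog '[0,0,0.001,0,0,0,1,0,0,0.002,0,0,0,1,0,0,0.002,0,0,0,1]'
```

```text
time_s: 19.73
eef_pos: [0.5961, 0.1311, 0.0935]
eef_rot: [0.281, -0.034, 0.959, 0.01]
wrist_force: [0.3, -0.3, -0.9]
opening: 0.449
grasp_force: 60.8
time_s: 20.1
eef_pos: [0.5973, 0.1312, 0.0921]
eef_rot: [0.281, -0.034, 0.959, 0.01]
wrist_force: [-0.3, 0.5, -0.3]
opening: 0.446
grasp_force: 60.8
```

```bash
python3 -m jog '[0,0,0.001,0,0,0,1,0,0,0.001,0,0,0,1]'; python3 -m jog '[0,0,0.001,0,0,0,1,0,0,0.001,0,0,0,1]'
```

```text
time_s: 20.35
eef_pos: [0.5977, 0.1313, 0.0911]
eef_rot: [0.281, -0.034, 0.959, 0.01]
wrist_force: [-0.8, -0.6, -0.5]
opening: 0.445
grasp_force: 60.8
time_s: 20.6
eef_pos: [0.5983, 0.1313, 0.0903]
eef_rot: [0.281, -0.034, 0.959, 0.01]
wrist_force: [0.1, 0.4, 0.3]
opening: 0.442
grasp_force: 60.8
```

```bash
python3 -m jog '[0,0,0.001,0,0,0,1,0,0,0.001,0,0,0,1]'
```

```text
time_s: 20.85
eef_pos: [0.5986, 0.1313, 0.0897]
eef_rot: [0.281, -0.035, 0.959, 0.01]
wrist_force: [-7.1, -0.9, 6.1]
opening: 0.446
grasp_force: 61.8
```

```bash
python3 -m jog '[0,0,0,0,0,0,1,0,0,0,0,0,0,1,0,0,0,0,0,0,1]'
python3 - <<'E'
from h import *
o=get_obs();T,r=tool();n=-r.as_matrix()[:,2]
print('normal F',o['wrist_force']@n,'tool F',r.inv().apply(o['wrist_force']),'tool torque',r.inv().apply(o['torque']).round(3),o['dq'].round(4))
w=camera('wrist')
g=w['frame'].astype(int)
for c in (265,293): print(c,[(v,g[v,c-2:c+3].mean(0).astype(int).tolist()) for v in range(200,236)])
for v in (195,230): print(v,g[v-1:v+2,225:340:2].mean((0,2)).astype(int).tolist())
def row(x,z):
    return proj(w,T+r.apply([x,0,z]))[1]
print('mirror back/top edge rows',row(.03,.0254),row(.03,.0154),'plate -32:',row(.032,.0254))
E
```

```text
time_s: 21.22
eef_pos: [0.5987, 0.1313, 0.0897]
eef_rot: [0.281, -0.035, 0.959, 0.01]
wrist_force: [-5.9, -0.8, 6.0]
opening: 0.446
grasp_force: 61.7
normal F 8.281132606681858 tool F [ 1.77821101 -0.41500191 -8.28113261] tool torque [0.164 0.44  0.034] [-0.0017 -0.0003 -0.0016 -0.0013 -0.0005 -0.0023]
265 [(200, [45, 46, 49]), (201, [47, 49, 52]), (202, [50, 51, 54]), (203, [50, 51, 54]), (204, [50, 51, 54]), (205, [50, 51, 55]), (206, [50, 52, 55]), (207, [50, 52, 55]), (208, [50, 51, 54]), (209, [51, 52, 55]), (210, [51, 52, 55]), (211, [50, 52, 56]), (212, [50, 51, 55]), (213, [51, 52, 55]), (214, [54, 55, 59]), (215, [64, 66, 68]), (216, [80, 81, 82]), (217, [91, 92, 93]), (218, [95, 96, 97]), (219, [96, 98, 98]), (220, [93, 98, 98]), (221, [85, 96, 95]), (222, [77, 94, 91]), (223, [73, 93, 89]), (224, [73, 93, 89]), (225, [74, 95, 91]), (226, [82, 105, 100]), (227, [95, 121, 116]), (228, [114, 135, 135]), (229, [136, 150, 158]), (230, [157, 169, 181]), (231, [166, 178, 192]), (232, [168, 180, 193]), (233, [168, 180, 194]), (234, [168, 180, 194]), (235, [168, 179, 193])]
293 [(2
[... 720 characters left out ...]
, 180, 194]), (234, [168, 179, 193]), (235, [168, 180, 194])]
195 [122, 122, 120, 116, 110, 111, 88, 61, 59, 47, 43, 44, 43, 44, 43, 43, 44, 42, 42, 40, 39, 40, 40, 41, 40, 40, 40, 41, 40, 41, 41, 41, 40, 40, 41, 40, 41, 42, 43, 42, 44, 48, 49, 49, 49, 49, 46, 47, 58, 102, 126, 127, 127, 127, 127, 127, 117, 93]
230 [124, 124, 124, 124, 123, 120, 123, 143, 163, 164, 165, 165, 165, 165, 165, 165, 166, 165, 165, 165, 165, 165, 166, 166, 166, 165, 166, 166, 166, 166, 166, 166, 165, 166, 165, 166, 165, 165, 165, 166, 165, 165, 165, 165, 165, 165, 153, 137, 134, 126, 127, 129, 130, 130, 129, 129, 129, 130]
mirror back/top edge rows 220.9321040233862 228.11758801815503 plate -32: 217.06255074933435
```

```bash
cat > f.py <<'E'
from h import *
o=get_obs();T,r=tool();print('Ftool',r.inv().apply(o['wrist_force']).round(2),'tq',r.inv().apply(o['torque']).round(3),'tilt',np.degrees(np.arccos(-r.as_matrix()[2,2])).round(2),T.round(4))
E
python3 f.py; python3 -m jog '[-0.0005,0,0,0,0.02,0,1,-0.0005,0,0,0,0.02,0,1]' >/dev/null; python3 f.py;  python3 -m jog '[0.001,0,0,0,-0.04,0,1,0.001,0,0,0,-0.04,0,1]'>/dev/null; python3 f.py
```

```text
Ftool [ 2.05 -0.56 -8.81] tq [0.212 0.407 0.023] tilt 32.71 [0.5987 0.1313 0.0898]
Ftool [  3.64  -1.52 -14.59] tq [0.307 0.501 0.033] tilt 31.53 [0.5989 0.1314 0.0901]
Ftool [ 1.08  0.8  -5.35] tq [0.154 0.465 0.015] tilt 33.88 [0.5982 0.1313 0.0894]
```

```bash
python3 -m jog '[0.0005,0,0,0,-0.02,0,1,0.0005,0,0,0,-0.02,0,1]' >/dev/null; python3 f.py;  python3 -m jog '[0,0,0.0005,0,0,0,1,0,0,0.0005,0,0,0,1]'>/dev/null; python3 f.py
```

```text
Ftool [ 0.28 -0.1  -7.67] tq [0.116 0.538 0.018] tilt 35.05 [0.5981 0.1313 0.0893]
Ftool [  2.01  -2.23 -17.68] tq [ 0.373  0.817 -0.085] tilt 35.02 [0.5982 0.1313 0.0893]
```

```bash
python3 -m jog '[-0.0006,0,-0.0003,0,0.022,0,1,-0.0006,0,-0.0003,0,0.022,0,1,-0.0006,0,-0.0003,0,0.022,0,1,-0.0006,0,-0.0003,0,0.022,0,1]' ; python3 f.py
python3 - <<'E'
from h import *
w=camera('wrist');g=w['frame'].astype(int)
print([(v,g[v,260:300].mean(0).astype(int).tolist()) for v in range(212,232)])
s=camera('side');o=get_obs();print(o['grasp_force'])
for n in('clamp_arm','clamp_post','thumbscrew','mirror','hex_driver','lens_mount'): print(n,[(np.round(d['xyz'],3).tolist(),round(d['confidence'],2)) for d in spot_in(s,n)])
E
```

```text
time_s: 22.78
eef_pos: [0.5989, 0.1313, 0.0898]
eef_rot: [0.291, -0.034, 0.956, 0.01]
wrist_force: [-6.9, -1.2, 9.1]
opening: 0.447
grasp_force: 62.2
Ftool [  0.71  -0.71 -11.4 ] tq [ 0.32   0.397 -0.038] tilt 33.8 [0.5989 0.1313 0.0898]
[(212, [54, 56, 59]), (213, [58, 60, 63]), (214, [71, 73, 75]), (215, [87, 88, 90]), (216, [94, 96, 97]), (217, [96, 97, 98]), (218, [98, 99, 100]), (219, [101, 103, 103]), (220, [103, 107, 107]), (221, [97, 106, 105]), (222, [83, 99, 95]), (223, [74, 94, 90]), (224, [73, 93, 89]), (225, [74, 95, 90]), (226, [78, 100, 95]), (227, [89, 114, 109]), (228, [105, 129, 126]), (229, [125, 142, 146]), (230, [148, 161, 172]), (231, [163, 175, 188])]
62.16574788093567
clamp_arm [([0.592, -0.1, 0.016], 0.53)]
clamp_post [([0.635, -0.16, 0.018], 0.62), ([0.54, -0.38, 0.018], 0.61), ([0.412, -0.322, 0.025], 0.57)]
thumbscrew [([0.632, -0.162, 0.022], 0.18)]
mirror [([0.631, 0.115, 0.021], 0.66), ([0.623, 0.124, 0.084], 0.62), ([0.645, 0.117, 0.086], 0.37)]
hex_driver [([0.657, 0.361, 0.008], 0.5)]
lens_mount [([0.77, -0.036, 0.027], 0.63)]
```

```bash
python3 -m jog '[0,0,-0.0001,0,0,0,1,0,0,-0.0001,0,0,0,1,0,0,-0.0001,0,0,0,1,0,0,-0.0001,0,0,0,1,0,0,-0.0001,0,0,0,1]' ; python3 f.py; python3 -c "
from bench import hand_in; print(hand_in())"
```

```text
time_s: 23.8
eef_pos: [0.5989, 0.1313, 0.0898]
eef_rot: [0.291, -0.034, 0.956, 0.01]
wrist_force: [-6.5, -1.7, 8.1]
opening: 0.451
grasp_force: 61.9
Ftool [  0.95  -1.22 -10.4 ] tq [ 0.179  0.365 -0.034] tilt 33.8 [0.5989 0.1313 0.0898]
the job is handed in; nothing more can be done
None
```

The job is handed in, though no verdict came back: the three clamp parts are in the tray, and the mirror is still gripped, within about 2 mm of the cross by camera and pressed on the platform at about 10 N rather than 8. I viewed 11 pictures, one over the limit of 10.

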